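# Proof-pull a glued dressing stone

## Robot

A 6-joint arm with a two-finger parallel gripper is mounted at the origin on a cart in front of the work surface, level with it; the furniture and walls round the work are solid. World frame = base frame: x ahead of the robot, y to its left, z up, the work surface at z = 0. Lengths are in m, angles in rad, forces in N, time in s.
With the tool pointing down it reaches from about 0.3 to 0.875 m from the base axis. Payload 6.4 kg.
Tool frame: the origin (TCP) lies at the very end of the fingers, on their centre line; the grasp point (between the pads) lies tcp_to_grasp behind it (tcp_to_grasp is the distance from the TCP to the grasp point, in m); z points along the fingers, y is the direction in which the jaws open and shut (so a half turn about z gives the same grasp; the last joint's range is limited). The gripper opens to 85 mm and grips with 20 to 120 N. Pads are 22 mm wide; open, the fingers measure 114 mm over their backs; the gripper's body (76 mm by 85 mm) begins 54 mm behind the grasp point. The pads swing forward as they close: fully open they stand 13 mm farther back than shut.
Start: joints at [1.111, 0.181, 1.607, -0, 1.354, -0.206], TCP at [0.144, 0.557, 0.231] pointing down, gripper open.
Joint ranges: [-2.99, 2.99], [-0.89, 2.07], [0.3, 2.58], [-1.14, 4.28], [0, 2.63], [-3.12, 3.12]. Speed limits (rad/s): [2.57, 2.57, 3.01, 3.14, 3.14, 3.14].

## Interface

Orientations are given as a unit quaternion [w, x, y, z].
In Python, from bench import get_obs, camera, hand_in, tcp_to_grasp gives the robot as it stands.
- The arm moves only by the shell command python3 -m inch 'ROWS' [OPENING]. ROWS is JSON, a list of rows, each an object with "delta_pos": the shift along the tool's x, y, z in cm, a list of three; "rotation": the turn, a rotation vector about the tool's x, y, z in rad, a list of three. In form: [{"delta_pos": [x, y, z], "rotation": [rx, ry, rz]}, ...]. A call has 1 to 10 rows; each row shifts and turns the commanded pose from where the row before left it, along the tool's axes as they then stand; what a row does not reach is not made up. A row lasts 1/10 s, in which the tool goes at most 50 mm and 8.59 degrees, less where a joint would pass 70% of its speed; a pose out of reach is approached as far as the arm can. A call is refused whole if a number of a shift passes 5 or a number of a turn 0.15, either way. A call with a gripper value outside its range is refused whole. OPENING is the finger opening in cm, from 0 to 8.54, set as the call begins (- or left out, the last holds). The fingers move at their own pace and stop on an object; the grip force is fixed at half the most. Time passes only in rows, so rows that do not move let the fingers close. It gives the time, the measured TCP pose, the force and the opening at its end, in the units of the state.
- get_obs(): the state, without advancing time (a new reading comes with each control period).
- camera(name): name is "scene" or "top" or "wrist"; returns a dict with "color" (420x560x3 uint8, red, green, blue), "vfov" (degrees; the focal length in pixels is half the picture's height over the tangent of half this angle, whatever the lens; pixels are square), "cx", "cy" (the principal point, pixels), "eye" and "orientation" of the camera in the world; the wrist camera has in their place "T_tool_cam" (4x4, takes a point from camera to tool coordinates, whose origin is the TCP and whose axes are the flange's). Camera axes: x right, y down, z forward; pixel columns grow to the right and rows downward; lengths in m; the calibration is good to about 2 mm. The wrist camera is an equidistant fisheye: a pixel r from the principal point sees the ray r / f radians off the axis. A picture is of the moment at which its call begins: read the wrist's pose just before it. There is no depth.
- hand_in(): hands the job in, once; it reports no verdict.
The state is a dict: "time_s": time; "q": joint angles; "dq": joint speeds; "joint_efforts": joint torques, N m; "eef_pos": TCP position; "eef_rot": TCP orientation; "wrist_force": force on the tool from outside, world axes, zero at the start; "torque": the same for the moment, N m; "opening": opening from 0.0 (shut) to 1.0 (fully open).
Only numpy, scipy, OpenCV 4.12 (cv2) and the standard library are available. Lean on these libraries where they do the work, as an engineer would, in place of code of your own. Each camera call takes 0.05 s, during which the arm holds its last target.

## Task

Proof-pull the glue joint of the green dressing stone: grip the stone, pull it straight up until the green band on its tester's shaft is coming out of the brass ring, and hold it there for at least a second without letting the red band show. Then ease it all the way back down without letting it snap back, and let go. Do not touch the brown stone or its tester, its glue is still wet.

Things in the scene. Friction and masses are not known exactly. Their poses are not given: they have to be found in the camera images.
- green_grip (a point): On the middle axis of the green dressing stone, 30 mm below its top, 143 mm above the bench at rest. The stone, 25 x 13 mm in section, stands upright, glued in a steel socket 38 x 26 mm, top 93 mm above the bench, on the plunger of a spring tester (grey housing 54 mm across on a fixed 90 x 70 mm plate). z up, x along the 25 mm side, y through the 13 mm (fingers close best along y). Sides slightly hollow.
- green_pull (a joint): Lift of the green stone's plunger, m: 0 = socket down on the brass ring atop the housing (69 mm above the bench); grows straight up, stop 0.048. A spring resists: about 5.5 N to start, 2.4 N more per 10 mm, 11.5 N at 0.025; let go, it snaps down. Its 28 mm shaft comes out of the ring: plain metal up to 0.015, then the green band until 0.035, then the red band.
- brown_stand: The other tester, of the same make, with the brown dressing stone (20 x 12 mm in section, top 158 mm above the bench) glued in its socket. Origin: centre of the underside of its fixed 90 x 70 mm base plate, on the bench under the stone; z up, x along the 90 mm side. Leave all of it alone.
- brown_pull (a joint): Lift of the brown stone's plunger, m: the same mechanism, 0 = down, grows upward. It must stay down.

How it is judged:
On the way:
1. the green stone's plunger is held with the housing's brass ring within the green band (15 to 35 mm of lift) for a second (value of joint green_pull between 0.015 and 0.035 m), for 1 s.
At the end, for the whole second after the job is handed in: after the proof pull both plungers are fully down (within 3 mm) and the stone has been let go (value of joint each of green_pull, brown_pull below 0.003 m); the robot touches nothing.
It fails at once if the green stone's plunger is pulled into the red band (over 37 mm) (value of joint green_pull above 0.037 m).
It fails at once if the green stone's plunger snaps back (falls faster than 0.4 m/s) (velocity of joint green_pull below -0.4 m/s).
It fails at once if the brown stone or its tester is touched (over 1 N) or pulled up (over 4 mm) (value of joint brown_pull above 0.004 m or contact force between any of the fingers, the arm and brown_stand above 1 N).
It also fails if it takes over 35 s, if anything falls off the work surface, if the arm or the gripper's body presses on something with over 40 N, if the wrist force passes 120 N, or if a joint passes its speed limit or range.

## Working session

There is one attempt and no reset: what is moved stays moved. The work goes in short steps, Python scripts to look and compute and a shell command to move; the robot and the scene stay as the last step left them, time stands still between calls to the robot, and variables do not carry over. Pictures are saved under pics/ and viewed, and the job is handed in when it is done.

```bash
mkdir -p pics; ls
cat > h.py <<'E'
import numpy as np, cv2
from scipy.spatial.transform import Rotation as R
def rot(q): return R.from_quat([q[1],q[2],q[3],q[0]]).as_matrix()
def save(c,name): cv2.imwrite('pics/'+name+'.png',c['color'][:,:,::-1])
E
python3 - <<'E'
from h import *
from bench import *
import pickle
o=get_obs(); print(o); print(tcp_to_grasp)
d={}
for n in ['scene','top','wrist']:
    c=camera(n); save(c,n+'0'); d[n]=c
    print(n,{k:v for k,v in c.items() if k!='color'})
pickle.dump(d,open('c0.pkl','wb'))
E
```

```text
pics
{'time_s': 0.0, 'q': array([ 1.11071173e+00,  1.81563733e-01,  1.60800268e+00, -1.09868799e-05,
        1.35378020e+00, -2.06317071e-01]), 'dq': array([ 0.00010593,  0.00097288, -0.00102389, -0.0009881 ,  0.00031373,
        0.00040309]), 'joint_efforts': array([-8.19987181e-04, -4.44901586e+01, -3.51314092e+01, -4.80804629e-04,
        9.36078111e-03,  4.06243521e-05]), 'eef_pos': array([0.14410337, 0.55608571, 0.23037396]), 'eef_rot': array([-2.81764118e-04,  1.26542350e-01,  9.91960818e-01, -8.30498509e-04]), 'wrist_force': array([ 0.46129718, -0.02493353,  0.45008754]), 'torque': array([ 0.03739562, -0.01121026,  0.03143054]), 'opening': 1.0026422566716688}
0.0187
scene {'vfov': 56.662097402433936, 'cx': 278.34271812791854, 'cy': 210.18330863228138, 'eye': array([ 0.22631784, -0.46311633,  0.76038461]), 'orientation': array([-0.32008893,  0.90837845, -0.25490107,  0.08612263])}
top {'vfov': 53.325900849535834, 'cx': 273.22600209499086, 'cy': 204.79918182961782, 'eye': array([ 0.38405959, -0.00798292,  1.09276807]), 'orientation': array([-0.03410615,  0.70915401, -0.70288169,  0.04352816])}
wrist {'vfov': 65.70646984690485, 'cx': 278.1839550807597, 'cy': 206.7097424818022, 'T_tool_cam': array([[ 6.21304303e-04, -9.63087957e-01, -2.69186184e-01,
         6.85736707e-02],
       [ 9.99999760e-01,  5.16088270e-04,  4.61634974e-04,
         9.05563844e-04],
       [-3.05671252e-04, -2.69186406e-01,  9.63088047e-01,
        -1.42520383e-01],
       [ 0.00000000e+00,  0.00000000e+00,  0.00000000e+00,
         1.00000000e+00]])}
```

View pics/scene0.png

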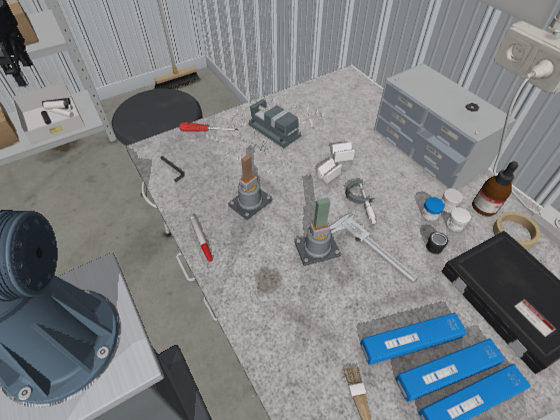

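View pics/top0.png

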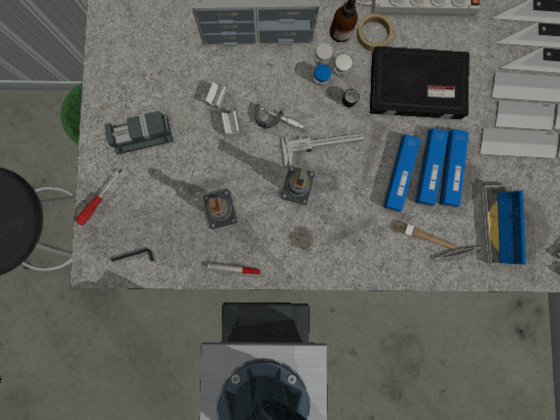

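View pics/wrist0.png

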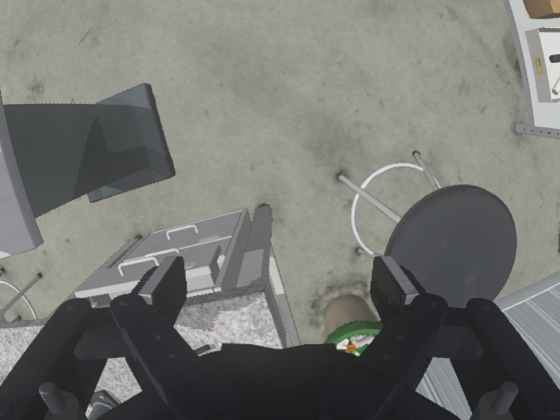

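The green stone's tester is at about (318,240) in scene and (299,183) in top. The brown one is at (250,195) in scene and (219,208) in top. I'll enlarge both.

Run:
```python
from h import *
a=cv2.imread('pics/scene0.png'); b=cv2.imread('pics/top0.png')
cv2.imwrite('pics/s_crop.png',cv2.resize(a[140:270,220:350],None,fx=6,fy=4.6,interpolation=cv2.INTER_CUBIC)) if 0 else None
cv2.imwrite('pics/s_crop.png',cv2.resize(a[190:270,280:360],None,fx=7,fy=7,interpolation=cv2.INTER_CUBIC))
cv2.imwrite('pics/t_crop.png',cv2.resize(b[155:235,195:325],None,fx=6,fy=6,interpolation=cv2.INTER_CUBIC))
```

```text
(no output)
```

View pics/s_crop.png

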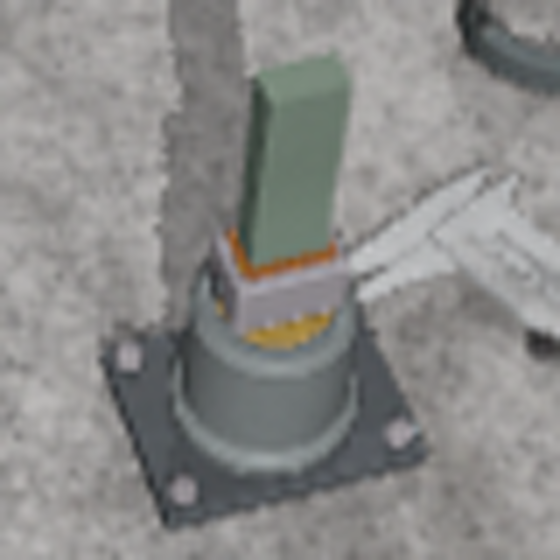

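View pics/t_crop.png

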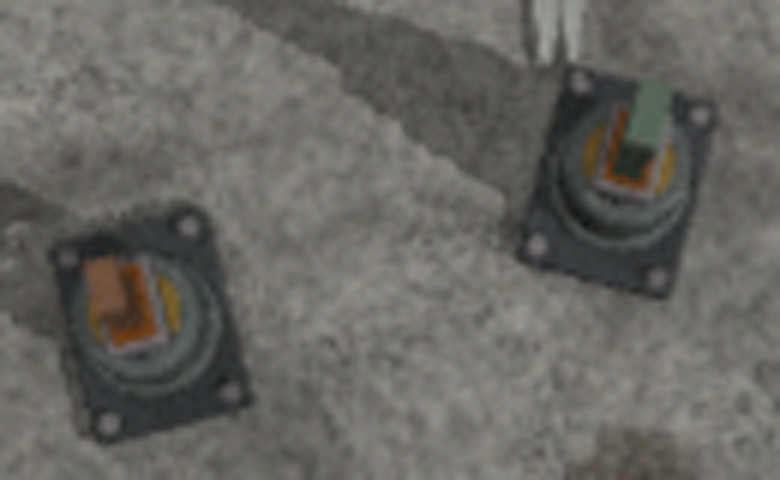

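Green plate corners in the top crop are (570,65), (715,100), (668,298) and (518,262). Stone-top corners in the top crop are about (637,82), (670,82), (663,150) and (632,145). In the scene crop they are (258,72), (335,52), (350,72) and (267,102).

```bash
cat >> h.py <<'E'
def ray(c,px):
    f=210/np.tan(np.radians(c['vfov'])/2)
    d=np.array([(px[0]-c['cx'])/f,(px[1]-c['cy'])/f,1.]); return c['eye'],rot(c['orientation'])@d
def onz(c,px,z):
    e,d=ray(c,px); return (e+d*(z-e[2])/d[2])[:2]
E
python3 - <<'E'
from h import *; import pickle
d=pickle.load(open('c0.pkl','rb'))
T=lambda l:np.array(l)/6+[195,155]
S=lambda l:np.array(l)/7+[280,190]
def rep(name,c,P,z):
    p=np.array([onz(c,x,z) for x in P]); print(name,p.round(4).tolist(),'mean',p.mean(0).round(4))
    for i in range(len(p)):
        v=p[(i+1)%len(p)]-p[i]; print('   len %.4f ang %.1f'%(np.hypot(*v),np.degrees(np.arctan2(v[1],v[0]))))
rep('plate top',d['top'],T([(570,65),(715,100),(668,298),(518,262)]),.006)
rep('stone top',d['top'],T([(637,82),(670,82),(663,150),(632,145)]),.173)
rep('plate scene',d['scene'],S([(103,345),(165,528),(428,450),(368,318)]),.006)
rep('stone scene',d['scene'],S([(258,72),(335,52),(350,72),(267,102)]),.173)
rep('brown plate',d['top'],T([(50,245),(200,205),(252,402),(100,443)]),.006)
E
```

```text
plate top [[0.608, -0.0655], [0.5931, -0.1294], [0.5052, -0.1087], [0.5204, -0.0431]] mean [ 0.5567 -0.0867]
   len 0.0657 ang -103.2
   len 0.0903 ang 166.7
   len 0.0673 ang 77.0
   len 0.0905 ang -14.3
stone top [[0.5675, -0.0817], [0.5676, -0.094], [0.5419, -0.0914], [0.5436, -0.0798]] mean [ 0.5551 -0.0867]
   len 0.0123 ang -89.4
   len 0.0258 ang 174.2
   len 0.0117 ang 81.3
   len 0.0239 ang -4.4
plate scene [[0.5228, -0.038], [0.5015, -0.1076], [0.5905, -0.1278], [0.6048, -0.0754]] mean [ 0.5549 -0.0872]
   len 0.0727 ang -107.0
   len 0.0912 ang -12.8
   len 0.0544 ang 74.7
   len 0.0901 ang 155.5
stone scene [[0.5446, -0.0767], [0.5674, -0.082], [0.5667, -0.0902], [0.5405, -0.087]] mean [ 0.5548 -0.084 ]
   len 0.0234 ang -13.1
   len 0.0083 ang -95.2
   len 0.0264 ang 173.0
   len 0.0111 ang 68.3
brown plate [[0.5258, 0.161], [0.5441, 0.096], [0.4581, 0.0718], [0.4398, 0.1371]] mean [0.4919 0.1165]
   len 0.0674 ang -74.3
   len 0.0893 ang -164.3
   len 0.0678 ang 105.7
   len 0.0893 ang 15.5
```

```bash
python3 -m inch '[{"delta_pos":[-2.8,-2.6,-0.2],"rotation":[0,0,0]},{"delta_pos":[-2.8,-2.6,-0.2],"rotation":[0,0,0]},{"delta_pos":[-2.8,-2.6,-0.2],"rotation":[0,0,0]},{"delta_pos":[-2.8,-2.6,-0.2],"rotation":[0,0,0]},{"delta_pos":[-2.8,-2.6,-0.2],"rotation":[0,0,0]},{"delta_pos":[-2.8,-2.6,-0.2],"rotation":[0,0,0]},{"delta_pos":[-2.8,-2.6,-0.2],"rotation":[0,0,0]},{"delta_pos":[-2.8,-2.6,-0.2],"rotation":[0,0,0]},{"delta_pos":[-2.8,-2.6,-0.2],"rotation":[0,0,0]},{"delta_pos":[-2.8,-2.6,-0.2],"rotation":[0,0,0]}]' 8.54
```

```text
time_s: 1.15
eef_pos: [0.3505, 0.2332, 0.2514]
eef_rot: [0.0, 0.126, 0.992, 0.0]
wrist_force: [0.9, 0.3, -0.4]
opening: 1.0
```

```bash
python3 -m inch '[{"delta_pos":[-2.8,-2.6,0],"rotation":[0,0,0]},{"delta_pos":[-2.8,-2.6,0],"rotation":[0,0,0]},{"delta_pos":[-2.8,-2.6,0],"rotation":[0,0,0]},{"delta_pos":[-2.8,-2.6,0],"rotation":[0,0,0]},{"delta_pos":[-2.8,-2.6,0],"rotation":[0,0,0]},{"delta_pos":[-2.8,-2.6,0],"rotation":[0,0,0]},{"delta_pos":[-2.8,-2.6,0],"rotation":[0,0,0]},{"delta_pos":[-2.8,-2.6,0],"rotation":[0,0,0]},{"delta_pos":[-2.8,-2.6,0],"rotation":[0,0,0]},{"delta_pos":[0,0,0],"rotation":[0,0,-0.017]}]'
python3 - <<'E'
from h import *
from bench import *
import pickle
o=get_obs(); c=camera('wrist'); save(c,'wrist1'); s=camera('scene'); save(s,'scene1'); pickle.dump((o,c,s),open('c1.pkl','wb'))
print(o['eef_pos'],o['eef_rot'],o['time_s'])
E
```

```text
time_s: 2.15
eef_pos: [0.5368, -0.0589, 0.2508]
eef_rot: [0.0, 0.12, 0.993, -0.001]
wrist_force: [0.1, 0.0, -0.5]
opening: 0.999
[ 0.53680071 -0.0589326   0.25078591] [ 1.27812737e-04  1.19923296e-01  9.92782998e-01 -5.52637973e-04] 2.15
```

View pics/wrist1.png

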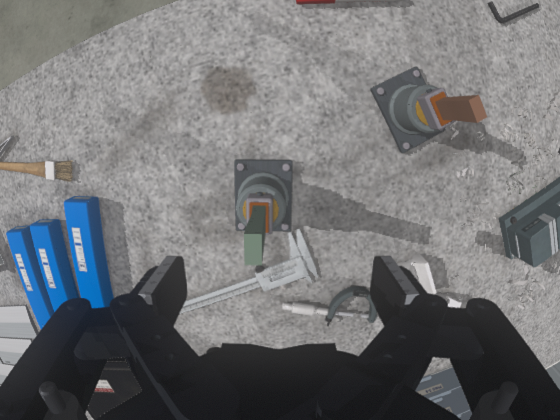

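The wrist view has the green plate with corners near (236,160) and (293,230) and the stone top near (246-263, 235-264). I'll check these against the predicted projection.

```bash
cat >> h.py <<'E'
def wpose(o,c):
    T=np.eye(4); T[:3,:3]=rot(o['eef_rot']); T[:3,3]=o['eef_pos']; return T@c['T_tool_cam']
def wproj(o,c,p):
    q=np.linalg.inv(wpose(o,c))@np.r_[p,1]; f=210/np.tan(np.radians(c['vfov'])/2)
    r=np.hypot(q[0],q[1]); th=np.arctan2(r,q[2]); return np.array([c['cx']+f*th*q[0]/r,c['cy']+f*th*q[1]/r])
def wonz(o,c,px,z):
    f=210/np.tan(np.radians(c['vfov'])/2); v=np.array(px)-[c['cx'],c['cy']]; r=np.hypot(*v)
    th=r/f; d=np.r_[np.sin(th)*v/r,np.cos(th)]; T=wpose(o,c); d=T[:3,:3]@d; e=T[:3,3]
    return (e+d*(z-e[2])/d[2])[:2]
E
python3 - <<'E'
from h import *; import pickle
o,c,s=pickle.load(open('c1.pkl','rb'))
im=cv2.imread('pics/wrist1.png')
def box(x,y,a,lx,ly,z):
    a=np.radians(a); R2=np.array([[np.cos(a),-np.sin(a)],[np.sin(a),np.cos(a)]])
    return [np.r_[[x,y]+R2@[i*lx/2,j*ly/2],z] for i,j in((1,1),(1,-1),(-1,-1),(-1,1))]
k=8;x0,y0=225,150
cr=cv2.resize(im[y0:y0+125,x0:x0+80],None,fx=k*.6,fy=k*.6,interpolation=cv2.INTER_CUBIC);k*=.6
cl=cv2.resize(im[y0:y0+125,x0:x0+80],None,fx=k,fy=k,interpolation=cv2.INTER_CUBIC)
for b,col in((box(.556,-.0868,-13.5,.09,.07,.006),(0,0,255)),(box(.556,-.0868,-13.5,.025,.013,.173),(255,0,255)),(box(.556,-.0868,-13.5,.038,.026,.093),(255,255,0))):
    P=np.array([(wproj(o,c,p)-[x0,y0]+.5)*k for p in b]).astype(np.int32); cv2.polylines(cr,[P],True,col,1)
cv2.imwrite('pics/w1c.png',np.hstack([cl,cr])); print(cr.shape)
E
```

```text
(600, 384, 3)
```

View pics/w1c.png

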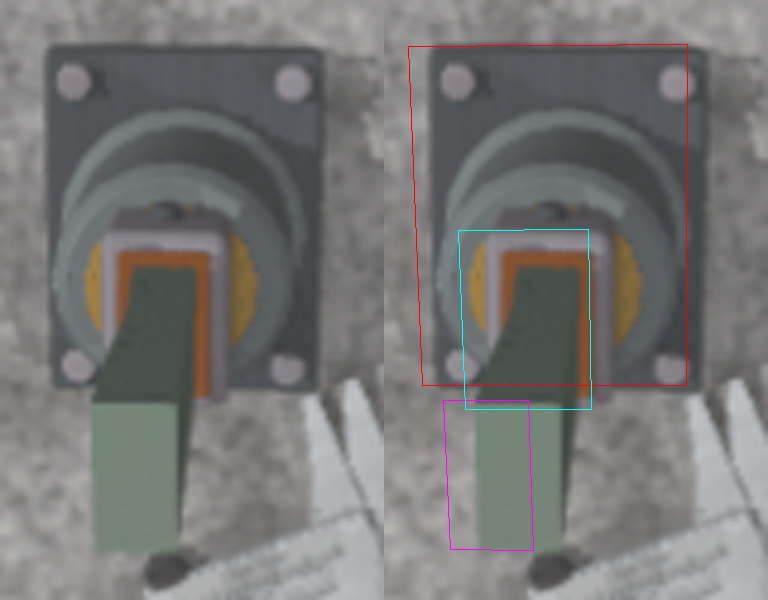

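The image shows an offset of about 5 mm along tool y against the fixed-camera estimate. I'll compute the wrist estimate, then look again from directly above.

Run:
```python
from h import *; import pickle
o,c,s=pickle.load(open('c1.pkl','rb'))
W=lambda l:np.array(l)/4.8+[225,150]-.5
for n,P,z in(('plate',[(48,47),(322,50),(318,390),(55,385)],.006),('stone',[(92,403),(178,403),(180,550),(97,550)],.173),('socket',[(103,232),(228,232)],.093)):
    p=np.array([wonz(o,c,x,z) for x in W(P)]); print(n,p.mean(0).round(4))
    for i in range(len(p)):
        v=p[(i+1)%len(p)]-p[i]; print('   len %.4f ang %.1f'%(np.hypot(*v),np.degrees(np.arctan2(v[1],v[0]))))
Rm=rot(o['eef_rot']); 
print(Rm)
for t in [(.556,-.0868),(.556,-.0835),(.557,-.082)]:
    print(t,(Rm.T@(np.r_[t,.2508]-o['eef_pos'])*100).round(2))
```

```text
plate [ 0.5578 -0.0823]
   len 0.0686 ang 75.4
   len 0.0898 ang -13.8
   len 0.0696 ang -104.7
   len 0.0896 ang 165.6
stone [ 0.5573 -0.0821]
   len 0.0130 ang 76.5
   len 0.0246 ang -14.0
   len 0.0130 ang -103.1
   len 0.0246 ang 166.0
socket [ 0.5391 -0.0775]
   len 0.0249 ang 76.2
   len 0.0249 ang -103.8
[[-9.71236773e-01  2.38115760e-01  1.21232290e-04]
 [ 2.38115478e-01  9.71236195e-01 -1.12795462e-03]
 [-3.86328960e-04 -1.06664372e-03 -9.99999357e-01]]
(0.556, -0.0868) [-2.53 -2.25  0.  ]
(0.556, -0.0835) [-2.45 -1.93  0.  ]
(0.557, -0.082) [-2.51 -1.76  0.  ]
```

```bash
python3 -m inch '[{"delta_pos":[-1.25,-0.9,0],"rotation":[0,0,0]},{"delta_pos":[-1.25,-0.9,0],"rotation":[0,0,0]},{"delta_pos":[0,0,2],"rotation":[0,0,0]},{"delta_pos":[0,0,2],"rotation":[0,0,0]},{"delta_pos":[0,0,0],"rotation":[0,0,0]}]'
python3 - <<'E'
from h import *
from bench import *
import pickle
o=get_obs(); c=camera('wrist'); save(c,'wrist2'); s=camera('scene'); save(s,'scene2'); t=camera('top'); save(t,'top2');pickle.dump((o,c,s,t),open('c2.pkl','wb'))
print(o['eef_pos'],o['eef_rot'],o['time_s'])
a=cv2.imread('pics/scene2.png')
cv2.imwrite('pics/s2_crop.png',cv2.resize(a[130:270,240:400],None,fx=4,fy=4,interpolation=cv2.INTER_CUBIC))
E
```

```text
time_s: 2.75
eef_pos: [0.554, -0.078, 0.2085]
eef_rot: [-0.003, 0.118, 0.993, 0.001]
wrist_force: [-0.0, 0.4, -0.7]
opening: 0.997
[ 0.55399795 -0.07798897  0.2084621 ] [-2.53329033e-03  1.17947575e-01  9.93016435e-01  5.58056384e-04] 2.75
```

View pics/wrist2.png

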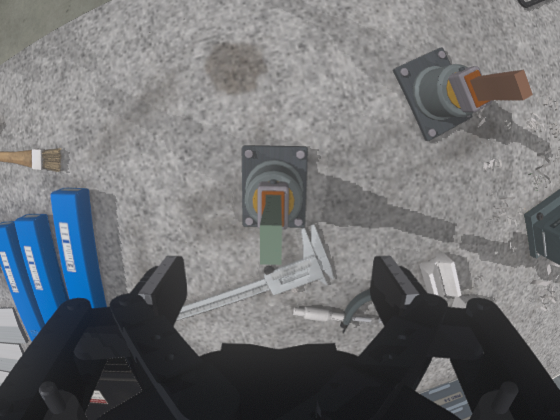

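View pics/s2_crop.png

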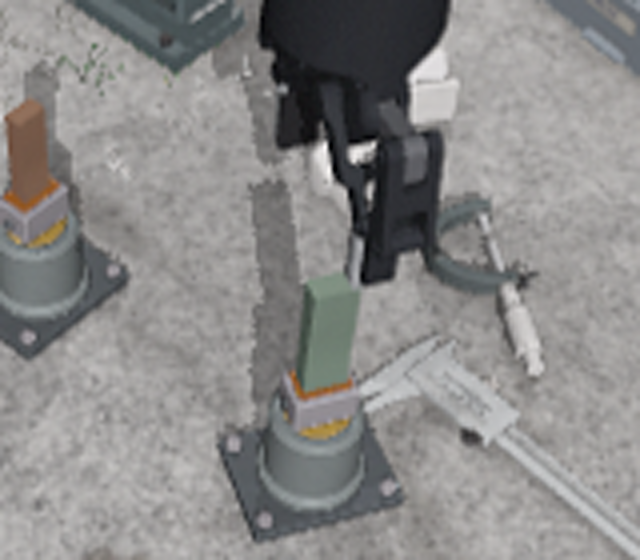

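Run:
```python
from h import *
from bench import *
import pickle
o=get_obs(); c=camera('wrist'); save(c,'wrist3'); 
print(o['eef_pos'],o['eef_rot'],o['time_s']);o2,c2,s,t=pickle.load(open('c2.pkl','rb'));pickle.dump((o,c),open('c3.pkl','wb'))
a=cv2.imread('pics/wrist3.png')
cv2.imwrite('pics/w3c.png',cv2.resize(a[140:280,240:320],None,fx=4,fy=4,interpolation=cv2.INTER_CUBIC))
```

```text
[ 0.55601833 -0.07860546  0.21225736] [ 5.62452502e-04  1.17920871e-01  9.93022824e-01 -1.48346254e-04] 2.9
```

View pics/w3c.png

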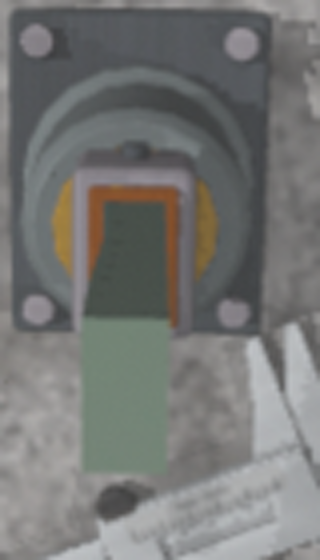

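Run:
```python
from h import *; import pickle
o,c=pickle.load(open('c3.pkl','rb'))
W=lambda l:np.array(l)/4+[240,140]-.5
for n,P,z in(('plate',[(12,10),(270,12),(266,332),(14,327)],.006),('stone',[(82,318),(167,318),(166,472),(82,472)],.173)):
    p=np.array([wonz(o,c,x,z) for x in W(P)]); print(n,p.mean(0).round(4))
    for i in range(len(p)):
        v=p[(i+1)%len(p)]-p[i]; print('   len %.4f ang %.1f'%(np.hypot(*v),np.degrees(np.arctan2(v[1],v[0]))))
    print((rot(o['eef_rot']).T@(np.r_[p.mean(0),.1243]-o['eef_pos'])*100).round(2))
```

```text
plate [ 0.5575 -0.082 ]
   len 0.0691 ang 76.0
   len 0.0900 ang -13.1
   len 0.0714 ang -104.7
   len 0.0892 ang 165.5
[-0.21 -0.29  8.8 ]
stone [ 0.5573 -0.0826]
   len 0.0125 ang 76.5
   len 0.0248 ang -13.7
   len 0.0129 ang -103.4
   len 0.0248 ang 165.4
[-0.21 -0.36  8.8 ]
```

```bash
python3 -m inch '[{"delta_pos":[-0.2,-0.3,0],"rotation":[0,0,0]},{"delta_pos":[0,0,1.2],"rotation":[0,0,0]},{"delta_pos":[0,0,1.2],"rotation":[0,0,0]},{"delta_pos":[0,0,1.2],"rotation":[0,0,0]},{"delta_pos":[0,0,1.2],"rotation":[0,0,0]},{"delta_pos":[0,0,1.2],"rotation":[0,0,0]},{"delta_pos":[0,0,1.2],"rotation":[0,0,0]},{"delta_pos":[0,0,1.2],"rotation":[0,0,0]},{"delta_pos":[0,0,0],"rotation":[0,0,0]},{"delta_pos":[0,0,0],"rotation":[0,0,0]}]'
python3 - <<'E'
from h import *
from bench import *
import pickle
o=get_obs(); c=camera('wrist'); save(c,'wrist4'); s=camera('scene'); save(s,'scene4');pickle.dump((o,c),open('c4.pkl','wb'))
print(o['eef_pos'],o['eef_rot'],o['time_s'])
a=cv2.imread('pics/scene4.png')
cv2.imwrite('pics/s4_crop.png',cv2.resize(a[130:270,240:400],None,fx=4,fy=4,interpolation=cv2.INTER_CUBIC))
E
```

```text
time_s: 3.95
eef_pos: [0.5565, -0.0819, 0.127]
eef_rot: [-0.0, 0.118, 0.993, 0.0]
wrist_force: [0.1, 0.1, 0.6]
opening: 0.999
[ 0.55652676 -0.08187231  0.12700323] [-2.87236489e-04  1.18116298e-01  9.92999724e-01  7.43870780e-05] 3.95
```

View pics/wrist4.png

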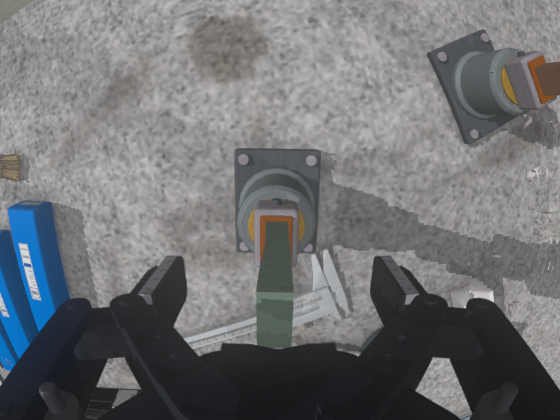

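View pics/s4_crop.png

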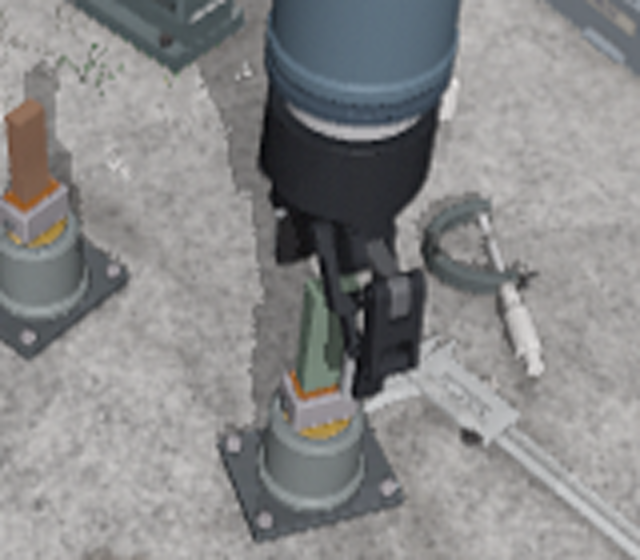

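The stone is centred between the fingers: stone cols 257-293, finger inner edges about 186 and 372. Both sides are clear, so I'll lower 2 mm and close.

```bash
python3 -m inch '[{"delta_pos":[-0.05,-0.04,0.2],"rotation":[0,0,0]},{"delta_pos":[0,0,0],"rotation":[0,0,0]}]'; python3 -m inch '[{"delta_pos":[0,0,0],"rotation":[0,0,0]},{"delta_pos":[0,0,0],"rotation":[0,0,0]},{"delta_pos":[0,0,0],"rotation":[0,0,0]},{"delta_pos":[0,0,0],"rotation":[0,0,0]},{"delta_pos":[0,0,0],"rotation":[0,0,0]},{"delta_pos":[0,0,0],"rotation":[0,0,0]},{"delta_pos":[0,0,0],"rotation":[0,0,0]},{"delta_pos":[0,0,0],"rotation":[0,0,0]}]' 0
python3 - <<'E'
from h import *
from bench import *
o=get_obs(); c=camera('wrist'); save(c,'wrist5'); print(o['eef_pos'],o['wrist_force'],o['torque'],o['opening']*85,o['time_s'])
E
```

```text
time_s: 4.25
eef_pos: [0.5572, -0.0825, 0.1256]
eef_rot: [0.0, 0.118, 0.993, -0.0]
wrist_force: [-0.0, 0.1, 0.1]
opening: 1.0
time_s: 5.05
eef_pos: [0.5568, -0.0833, 0.1255]
eef_rot: [-0.0, 0.119, 0.993, -0.001]
wrist_force: [-1.9, -4.6, 1.8]
opening: 0.146
[ 0.556815   -0.08334793  0.1255152 ] [-1.87928989 -4.60597028  1.81405476] [-0.49909856  0.38075426 -0.5526458 ] 12.374616301411177 5.05
```

View pics/wrist5.png

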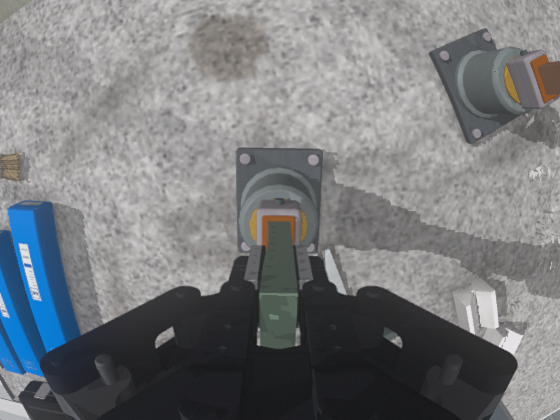

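Gripped at 12.4 mm, with a small side force of about 5 N. I'll relieve some of that and start the lift.

```bash
python3 -m inch '[{"delta_pos":[0,-0.08,0],"rotation":[0,0,0]},{"delta_pos":[0,0,-0.2],"rotation":[0,0,0]},{"delta_pos":[0,0,-0.2],"rotation":[0,0,0]},{"delta_pos":[0,0,-0.2],"rotation":[0,0,0]},{"delta_pos":[0,0,-0.2],"rotation":[0,0,0]},{"delta_pos":[0,0,-0.2],"rotation":[0,0,0]},{"delta_pos":[0,0,0],"rotation":[0,0,0]},{"delta_pos":[0,0,0],"rotation":[0,0,0]}]'
python3 - <<'E'
from h import *
from bench import *
o=get_obs(); c=camera('wrist'); save(c,'wrist6'); s=camera('scene'); save(s,'scene6')
print(o['eef_pos'],o['wrist_force'],o['torque'],o['opening']*85,o['time_s'])
a=cv2.imread('pics/scene6.png')
cv2.imwrite('pics/s6_crop.png',cv2.resize(a[190:270,280:360],None,fx=7,fy=7,interpolation=cv2.INTER_CUBIC))
E
```

```text
time_s: 5.9
eef_pos: [0.5567, -0.0833, 0.1351]
eef_rot: [-0.0, 0.118, 0.993, -0.0]
wrist_force: [2.6, -4.9, -8.8]
opening: 0.144
[ 0.55673399 -0.08331488  0.13505021] [ 2.57230552 -4.9289024  -8.77862807] [-0.57172556 -0.39721702 -0.60491223] 12.264142628739835 5.9
```

View pics/wrist6.png

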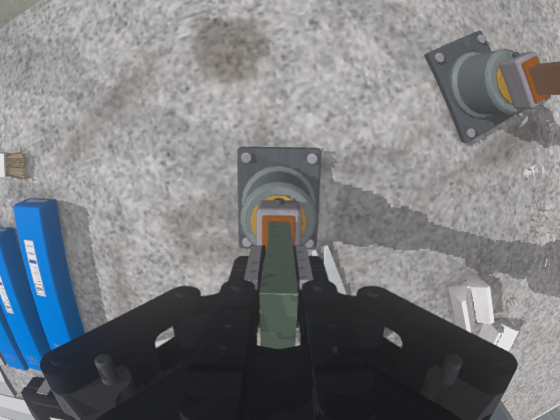

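View pics/s6_crop.png

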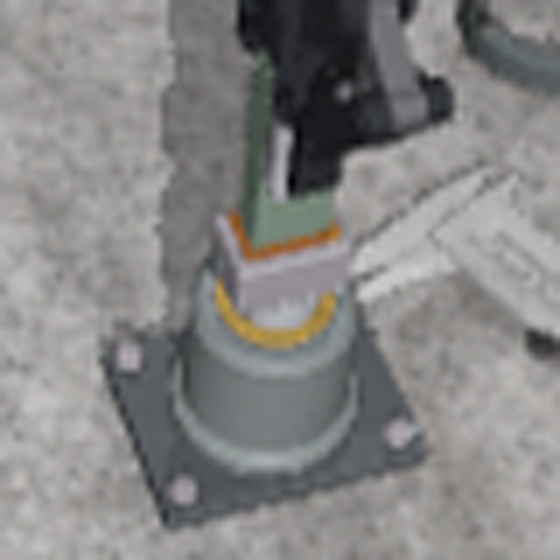

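The shaft is out by about 9.5 mm of plain metal, with no visible slip. I'll go on to about 24 mm.

```bash
python3 -m inch '[{"delta_pos":[0,0,-0.2],"rotation":[0,0,0]},{"delta_pos":[0,0,-0.2],"rotation":[0,0,0]},{"delta_pos":[0,0,-0.2],"rotation":[0,0,0]},{"delta_pos":[0,0,-0.2],"rotation":[0,0,0]},{"delta_pos":[0,0,-0.2],"rotation":[0,0,0]},{"delta_pos":[0,0,-0.2],"rotation":[0,0,0]},{"delta_pos":[0,0,-0.2],"rotation":[0,0,0]},{"delta_pos":[0,0,-0.1],"rotation":[0,0,0]},{"delta_pos":[0,0,0],"rotation":[0,0,0]},{"delta_pos":[0,0,0],"rotation":[0,0,0]}]'
python3 - <<'E'
from h import *
from bench import *
o=get_obs(); c=camera('wrist'); save(c,'wrist7'); s=camera('scene'); save(s,'scene7')
print(o['eef_pos'],o['wrist_force'],o['torque'],o['opening']*85,o['time_s'])
a=cv2.imread('pics/scene7.png')
cv2.imwrite('pics/s7_crop.png',cv2.resize(a[190:270,280:360],None,fx=7,fy=7,interpolation=cv2.INTER_CUBIC))
E
```

```text
time_s: 7.0
eef_pos: [0.5567, -0.0833, 0.1495]
eef_rot: [-0.0, 0.118, 0.993, -0.0]
wrist_force: [4.7, -4.7, -11.9]
opening: 0.144
[ 0.5567075  -0.08332881  0.14948223] [  4.71357211  -4.74086515 -11.8846313 ] [-0.62992111 -0.72519896 -0.61265592] 12.21213181543029 7.0
```

View pics/wrist7.png

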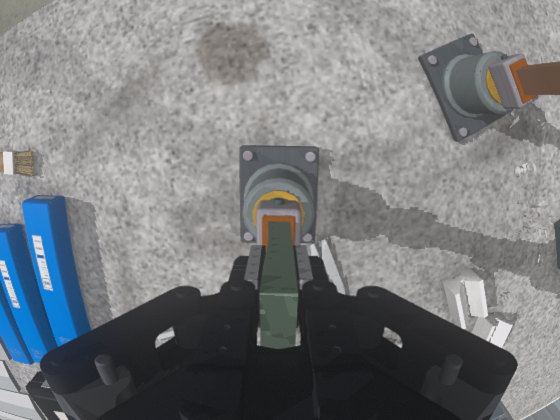

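View pics/s7_crop.png

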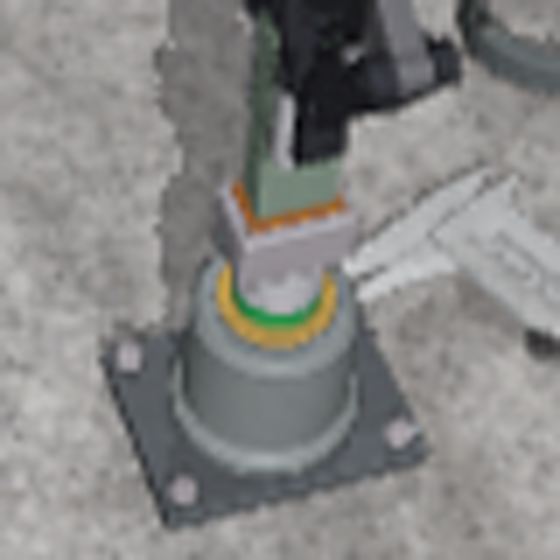

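The green band shows just above the brass ring, around (290,318) in the crop, and no red. Holding for 1.5 s.

```bash
python3 -m inch '[{"delta_pos":[0,0,0],"rotation":[0,0,0]},{"delta_pos":[0,0,0],"rotation":[0,0,0]},{"delta_pos":[0,0,0],"rotation":[0,0,0]},{"delta_pos":[0,0,0],"rotation":[0,0,0]},{"delta_pos":[0,0,0],"rotation":[0,0,0]},{"delta_pos":[0,0,0],"rotation":[0,0,0]},{"delta_pos":[0,0,0],"rotation":[0,0,0]},{"delta_pos":[0,0,0],"rotation":[0,0,0]},{"delta_pos":[0,0,0],"rotation":[0,0,0]},{"delta_pos":[0,0,0],"rotation":[0,0,0]}]';python3 -m inch '[{"delta_pos":[0,0,0],"rotation":[0,0,0]},{"delta_pos":[0,0,0],"rotation":[0,0,0]},{"delta_pos":[0,0,0],"rotation":[0,0,0]},{"delta_pos":[0,0,0],"rotation":[0,0,0]}]'
python3 - <<'E'
from h import *
from bench import *
s=camera('scene'); save(s,'scene8')
a=cv2.imread('pics/scene8.png')
cv2.imwrite('pics/s8_crop.png',cv2.resize(a[190:270,280:360],None,fx=7,fy=7,interpolation=cv2.INTER_CUBIC))
E
```

```text
time_s: 8.1
eef_pos: [0.5567, -0.0833, 0.1494]
eef_rot: [-0.0, 0.118, 0.993, -0.0]
wrist_force: [3.7, -5.4, -10.8]
opening: 0.144
time_s: 8.5
eef_pos: [0.5567, -0.0833, 0.1494]
eef_rot: [-0.0, 0.118, 0.993, -0.0]
wrist_force: [4.5, -5.4, -12.0]
opening: 0.141
```

View pics/s8_crop.png

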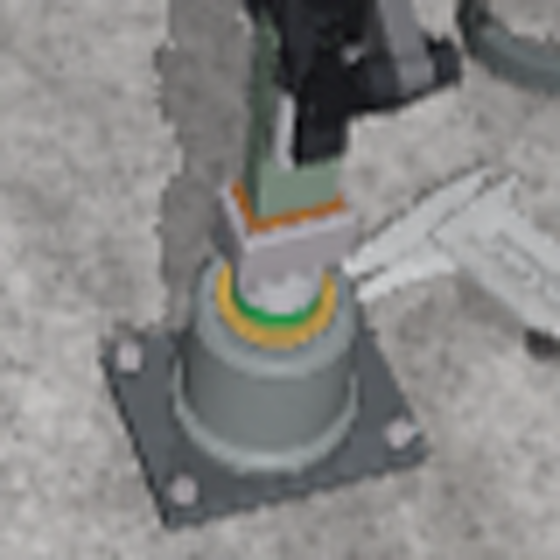

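It held steady in green with no slip. Now easing down.

```bash
python3 -m inch '[{"delta_pos":[0,0,0.2],"rotation":[0,0,0]},{"delta_pos":[0,0,0.2],"rotation":[0,0,0]},{"delta_pos":[0,0,0.2],"rotation":[0,0,0]},{"delta_pos":[0,0,0.2],"rotation":[0,0,0]},{"delta_pos":[0,0,0.2],"rotation":[0,0,0]},{"delta_pos":[0,0,0.2],"rotation":[0,0,0]},{"delta_pos":[0,0,0.2],"rotation":[0,0,0]},{"delta_pos":[0,0,0.2],"rotation":[0,0,0]},{"delta_pos":[0,0,0.2],"rotation":[0,0,0]},{"delta_pos":[0,0,0.2],"rotation":[0,0,0]}]';python3 -m inch '[{"delta_pos":[0,0,0.1],"rotation":[0,0,0]},{"delta_pos":[0,0,0.1],"rotation":[0,0,0]},{"delta_pos":[0,0,0.1],"rotation":[0,0,0]},{"delta_pos":[0,0,0.1],"rotation":[0,0,0]},{"delta_pos":[0,0,0],"rotation":[0,0,0]},{"delta_pos":[0,0,0],"rotation":[0,0,0]}]'
python3 - <<'E'
from h import *
from bench import *
s=camera('scene'); save(s,'scene9')
a=cv2.imread('pics/scene9.png');b=cv2.imread('pics/scene4.png')
f=lambda a:cv2.resize(a[190:270,300:340],None,fx=7,fy=7,interpolation=cv2.INTER_CUBIC)
cv2.imwrite('pics/s9_crop.png',np.hstack([f(b),f(a)]))
E
```

```text
time_s: 9.55
eef_pos: [0.5567, -0.0833, 0.1301]
eef_rot: [-0.0, 0.118, 0.993, -0.0]
wrist_force: [1.9, -4.3, -7.0]
opening: 0.144
time_s: 10.15
eef_pos: [0.5568, -0.0833, 0.1263]
eef_rot: [-0.0, 0.118, 0.993, -0.0]
wrist_force: [1.1, -4.9, -6.1]
opening: 0.141
```

View pics/s9_crop.png

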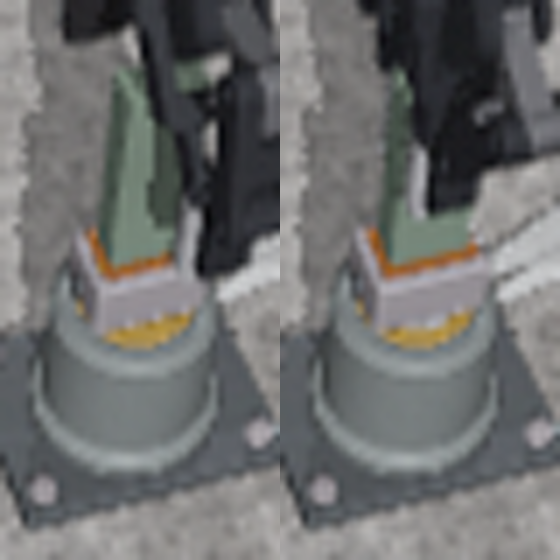

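The pull is still about -6 N, so it isn't seated yet. I'll lower it in small steps until the pull disappears.

```bash
python3 -m inch '[{"delta_pos":[0,0,0.1],"rotation":[0,0,0]},{"delta_pos":[0,0,0],"rotation":[0,0,0]},{"delta_pos":[0,0,0],"rotation":[0,0,0]}]';python3 -m inch '[{"delta_pos":[0,0,0.05],"rotation":[0,0,0]},{"delta_pos":[0,0,0],"rotation":[0,0,0]},{"delta_pos":[0,0,0],"rotation":[0,0,0]}]'
```

```text
time_s: 10.5
eef_pos: [0.5568, -0.0833, 0.1255]
eef_rot: [-0.0, 0.118, 0.993, -0.0]
wrist_force: [-0.8, -4.9, -2.7]
opening: 0.142
time_s: 10.8
eef_pos: [0.5568, -0.0833, 0.1255]
eef_rot: [-0.0, 0.118, 0.993, -0.0]
wrist_force: [-3.0, -3.9, 1.0]
opening: 0.146
```

The plunger is seated: z stops at 0.1255, as before the pull, and the force has turned positive. Releasing.

```bash
python3 -m inch '[{"delta_pos":[0,0,0],"rotation":[0,0,0]},{"delta_pos":[0,0,0],"rotation":[0,0,0]},{"delta_pos":[0,0,0],"rotation":[0,0,0]},{"delta_pos":[0,0,0],"rotation":[0,0,0]},{"delta_pos":[0,0,0],"rotation":[0,0,0]},{"delta_pos":[0,0,0],"rotation":[0,0,0]},{"delta_pos":[0,0,0],"rotation":[0,0,0]},{"delta_pos":[0,0,0],"rotation":[0,0,0]}]' 8.54
python3 - <<'E'
from h import *
from bench import *
s=camera('wrist'); save(s,'wrist10')
E
```

```text
time_s: 11.6
eef_pos: [0.5568, -0.0832, 0.1248]
eef_rot: [-0.0, 0.118, 0.993, 0.0]
wrist_force: [-0.2, 1.2, 0.1]
opening: 1.005
```

View pics/wrist10.png

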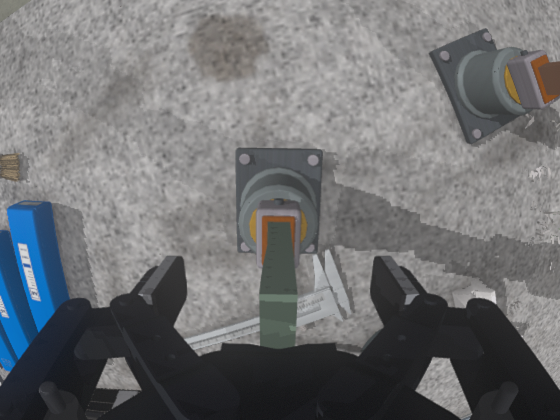

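The fingers are open and clear on both sides of the stone. I'll retreat straight up.

```bash
python3 -m inch '[{"delta_pos":[0,0,-1.2],"rotation":[0,0,0]},{"delta_pos":[0,0,-1.5],"rotation":[0,0,0]},{"delta_pos":[0,0,-1.5],"rotation":[0,0,0]},{"delta_pos":[0,0,-1.5],"rotation":[0,0,0]},{"delta_pos":[0,0,-1.5],"rotation":[0,0,0]},{"delta_pos":[0,0,-1.5],"rotation":[0,0,0]},{"delta_pos":[0,0,-1.5],"rotation":[0,0,0]},{"delta_pos":[0,0,-1],"rotation":[0,0,0]},{"delta_pos":[0,0,0],"rotation":[0,0,0]},{"delta_pos":[0,0,0],"rotation":[0,0,0]}]'
python3 - <<'E'
from h import *
from bench import *
s=camera('scene'); save(s,'scene11')
a=cv2.imread('pics/scene11.png');b=cv2.imread('pics/scene0.png')
f=lambda a:cv2.resize(a[140:270,220:350],None,fx=3,fy=3,interpolation=cv2.INTER_CUBIC)
cv2.imwrite('pics/s11_crop.png',np.hstack([f(b),f(a)]))
E
```

```text
time_s: 12.65
eef_pos: [0.5567, -0.0831, 0.2366]
eef_rot: [-0.0, 0.118, 0.993, 0.0]
wrist_force: [-0.2, -1.1, -1.2]
opening: 0.999
```

View pics/s11_crop.png

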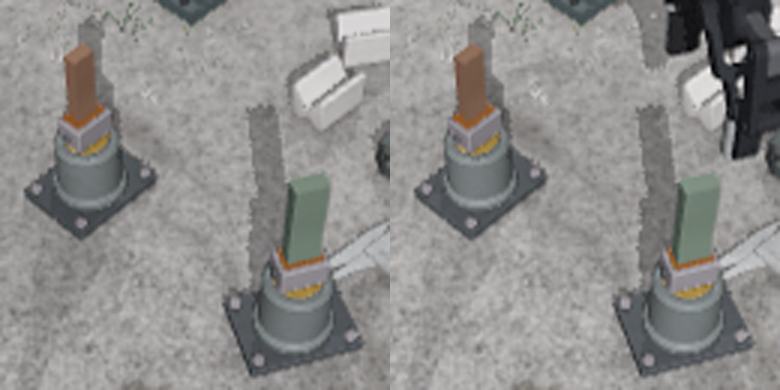

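Before (left) and after (right), both testers look the same: green at (300,290) is down, brown is unchanged and the gripper is clear. Handing in.

```bash
python3 -c "
from bench import *
print(hand_in())"
```

```text
the job is handed in; nothing more can be done
None
```

I proof-pulled the green stone, eased it back down, let it go and handed in the job at 12.7 s of the 35 s allowed; no verdict was reported.

- **Pull and hold:** I gripped the stone at about 12 mm opening and raised it about 24 mm by the TCP reading. The camera showed the green band just above the brass ring and no red, before and after the hold. It stayed there for more than 1.4 s without slipping, pulling about 12 N.
- **Easing down:** I lowered it at 2 cm/s or slower until the pull force disappeared and the height matched the pre-pull value (0.1255 m). Only then did I open the fingers and retreat straight up.
- **Last checks:** The final scene picture shows the green socket down on its ring and the gripper clear of the stone. The brown stone and its tester look the same as at the start.
- **Disagreement between cameras:** The fixed cameras and the wrist camera differed by 2–5 mm on the stone's y position. I used the wrist camera's value, and gripping on it left only about a 5 N side load on the stone.

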